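Slide a culture dish along the rail into an imager's corner pocket

TASK

Register the amber culture dish on the imaging stage without ever lifting or tipping it: with the fingertips push it flat across the grey deck until it bears on the long black rail, well short of the pocket, then slide it along the rail, keeping it against the rail the whole way, into the corner pocket until it also bears on the end stop. Leave the dish at rest in the pocket, and leave the red-lidded jar, the white tub and the marker pen where they are.

Things in the scene. Friction and masses are not known exactly. Their poses are not given: they have to be found in the camera images.
- stage: Fixed imaging stage, placed and turned differently each time: flat grey deck 200 mm (its x) by 300 mm (its y), top 12 mm above the trolley. Origin: centre of its underside; x points across the deck to the rail, y along the rail to the pocket, z up. Its -x and -y sides are open. Black walls 12 mm thick stand 16 mm above the deck on the other two sides.
- rail (a point): Middle of the rail's foot on its inner face, at deck height: (83, 0, 12) mm in the stage's frame. The straight black rail runs along the whole +x side; a dish that bears on it has its centre 46.5 mm from this face.
- lip (a point): Open end of the short black front lip, on its inner face, at deck height: (-16, 109, 12) mm in the stage's frame. The end stop's inner face is at y = +133 mm, from the rail to x = -23 mm; from its outer end the lip runs back 24 mm towards -y, so the pocket can be entered only along the rail.
- pocket (a point): Centre of the round white lamp window (80 mm) in the deck's corner, at deck height, (36.5, 86.5, 12) mm in the stage's frame, axes as the stage's: where the centre of the dish's underside lies when the dish bears on both rail and end stop.
- dish: The part to move: closed amber round culture dish, 93 mm across, 14 mm high, about 60 g, loose, lying flat on the grey deck; smooth, slippery plastic (friction about 0.35 on everything, fingertips included). It starts 30 to 75 mm away from touching the rail and 115 to 175 mm short of the end stop along the rail. Origin at the centre of its underside, z up.
- jar: Sample jar with red lid, 56 mm across, 60 mm high, loose on the trolley in front of the stage's pocket end; leave alone. Origin at the centre of its underside.
- tub: White screw tub, 52 mm across, 50 mm high, loose on the trolley beyond the stage's open -y end; leave alone. Origin at the centre of its underside.
- marker: White marker pen with red cap, 128 mm long (its y), 16 mm thick, lying loose on the trolley in front of the stage; leave alone. Origin at the centre of its underside.
There are look-alikes about, which are no part of the job. There is more than one size of the dish; the job needs the smallest.

How it is judged (in metres and radians):
On the way, in this order (a step that is already met when the one before it is completed fails the run):
1. the dish bears on the rail (within 4 mm), still more than 70 mm short of the end stop (x of dish in the frame of pocket above -0.004 m and y of dish in the frame of pocket below -0.07 m), for 0.2 s.
2. the dish is under way along the rail, 15 to 65 mm short of the end stop and within 4 mm of the rail (x of dish in the frame of pocket above -0.004 m and y of dish in the frame of pocket between -0.065 and -0.015 m), for 0.1 s.
3. the dish is in the pocket, within 3 mm of rail and end stop (x of dish in the frame of pocket between -0.003 and 0.003 m and y of dish in the frame of pocket between -0.003 and 0.003 m and z of dish in the frame of pocket between -0.003 and 0.003 m), for 0.2 s.
At the end, for the whole second after the job is handed in: The dish lies flat and at rest in the pocket, within 3 mm of both the rail and the end stop; jar, tub and marker are within 15 mm of where they started (all of step 3 and linear speed of dish below 0.01 m/s and angle between dish's own z axis and vertical below 0.05 rad and distance of each of jar, tub, marker from where it was at the start of the episode below 0.015 m); the robot touches nothing.
It fails at once if the dish is lifted more than 6 mm off the deck or tipped (z of dish in the frame of pocket above 0.006 m or angle between dish's own z axis and vertical above 0.15 rad).
It fails at once if the dish comes more than 8 mm away from the rail once it is within 65 mm of the end stop (y of dish in the frame of pocket above -0.065 m and x of dish in the frame of pocket below -0.008 m).
It fails at once if jar, tub or marker is shifted by more than 15 mm (distance of any of jar, tub, marker from where it was at the start of the episode above 0.015 m).
It also fails if it takes over 51 s, if anything falls off the work surface, if the arm or the gripper's body presses on something with over 40 N, if the wrist force passes 120 N, or if a joint passes its speed limit or range.

ROBOT

A 7-joint arm with a two-finger parallel gripper is mounted at the origin on a cart in front of the work surface, level with it; the furniture and walls round the work are solid. World frame = base frame: x ahead of the robot, y to its left, z up, the work surface at z = 0. Lengths are in mm, angles in rad, forces in N, time in s.
With the tool pointing down it reaches from about 400 to 875 mm from the base axis. Payload 4.4 kg.
Tool frame: the origin (TCP) lies midway between the tips of the shut fingers; the grasp point (between the pads) lies 19 mm behind it; z points along the fingers, y is the line along which they close (so a half turn about z gives the same grasp; the last joint's range is limited). The gripper opens to 85 mm and grips with 20 to 120 N. Pads are 22 mm wide; open, the fingers measure 114 mm over their backs; the gripper's body (76 mm by 85 mm) begins 54 mm behind the grasp point. The pads swing forward as they close: fully open they stand 13 mm farther back than shut.
Start: joints at [-0.066, 0.628, 0.038, 1.517, -0.027, 0.996, -0.02], TCP at [650.014, 0.027, 231.313] pointing down, gripper open.
Joint ranges: [-3.06, 3.06], [-0.37, 2.12], [-1.25, 1.32], [0.18, 2.47], [-1.1, 4.24], [0.23, 1.98], [-2.94, 2.94]. Speed limits (rad/s): [2.57, 2.57, 3.14, 3.14, 3.14, 3.14, 3.14].

INTERFACE

Orientations are given as [roll, pitch, yaw] about the fixed x, y, z axes, in that order (R = Rz(yaw) Ry(pitch) Rx(roll)).
In Python, from cell import ctrl gives the robot as it stands. The module is installed in compiled form; this text tells all that it offers.
- The arm moves only by the tool step_arm, never from a script. Its argument "commands" is one flat list of numbers, 7 for each row, row after row: the shift along the tool's x, y, z in cm, then the turn, a rotation vector about the tool's x, y, z in rad, then the opening, from 0 (shut) to 1 (fully open). A call has 1 to 10 rows; each row is the pose to reach, as a shift and turn from the pose commanded when the call began, along the tool's axes at that moment; what a row does not reach only later rows make up. A row lasts 1/10 s, in which the tool goes at most 50 mm and 8.59 degrees, less where a joint would pass 70% of its speed; a pose out of reach is approached as far as the arm can. A call with a gripper value outside its range is refused whole. The fingers move at their own pace and stop on an object; the grip force is fixed at half the most. Time passes only in rows, so rows that repeat a pose let the fingers close. It gives the time, the measured TCP pose, the force, the opening and the grip force at its end, in the units of the state.
- ctrl.read_state(): the state, without advancing time (a new reading comes with each control period).
- ctrl.get_image(name): name is "scene" or "side" or "wrist"; returns a dict with "image" (480x640x3 uint8, red, green, blue), "range_z" (480x640 float32, mm along the optical axis (not along the pixel's ray), 0 where there is no reading), "vfov" (degrees; the focal length in pixels is half the picture's height over the tangent of half this angle, whatever the lens; pixels are square), "cx", "cy" (the principal point, pixels), "world_to_cam" (4x4, takes a point from world to camera coordinates). Camera axes: x right, y down, z forward; pixel columns grow to the right and rows downward; lengths in mm; the calibration is good to about 2 mm. A picture is of the moment at which its call begins.
- ctrl.finish_job(): hands the job in; it is judged then, once.
The state is a dict: "clock": time; "qpos": joint angles; "qd": joint speeds; "tau": joint torques, N m; "eef_pos": TCP position; "tool_rot": TCP orientation; "force": force on the tool from outside, world axes, zero at the start; "torque": the same for the moment, N m; "width": finger opening in mm; "gripper_force": force on a finger pad.
Only numpy, scipy, OpenCV 4.12 (cv2) and the standard library are available. Lean on these libraries where they do the work, as an engineer would, in place of code of your own. Each camera call takes 0.05 s, during which the arm holds its last target. There are 200 camera calls.

## Working session

There is one attempt and no reset: what is moved stays moved. The work goes in short steps, Python scripts to look and compute and a tool call to move; the robot and the scene stay as the last step left them, time stands still between calls to the robot, and variables do not carry over. Pictures are saved under pics/ and viewed, at most 10 in all, crops included, and the job is handed in when it is done.

Besides the shell and the picture viewer there is one more tool, called as a command line: name --argument value ..., lists and objects as JSON in quotes. step_arm: Moves the arm, as the interface text tells. Its arguments: {"type":"object","properties":{"commands":{"type":"array"}},"required":["commands"]}

```bash
mkdir -p pics
cat > h.py <<'E'
import numpy as np, cv2
from cell import ctrl
def get(n):
    d=ctrl.get_image(n); return d
def pts(d):
    f=240/np.tan(np.radians(d["vfov"])/2); z=d["range_z"].astype(float)
    v,u=np.mgrid[:480,:640]
    P=np.stack([(u-d["cx"])*z/f,(v-d["cy"])*z/f,z],-1)
    T=np.linalg.inv(d["world_to_cam"]); W=P@T[:3,:3].T+T[:3,3]; W[z==0]=np.nan
    return W
def save(d,n): cv2.imwrite(n,d["image"][:,:,::-1])
E
python3 - <<'E'
from h import *
for n in("scene","side"):
    d=get(n); save(d,f"pics/{n}0.png"); np.savez(f"{n}0.npz",W=pts(d),im=d["image"],T=d["world_to_cam"],c=[d["vfov"],d["cx"],d["cy"]])
    print(n,d["vfov"],d["cx"],d["cy"],np.round(np.linalg.inv(d["world_to_cam"]),2))
s=ctrl.read_state();print(s["clock"],s["eef_pos"],s["tool_rot"],s["width"])
E
```

```text
scene 54.49729519930703 313.4143910681508 237.82832188170465 [[-8.5000e-01 -3.8000e-01  3.7000e-01  1.8753e+02]
 [-5.3000e-01  6.1000e-01 -5.9000e-01  4.8018e+02]
 [ 0.0000e+00 -7.0000e-01 -7.2000e-01  7.1494e+02]
 [ 0.0000e+00  0.0000e+00  0.0000e+00  1.0000e+00]]
side 53.218086443871314 316.6455030263163 241.00293945462548 [[-9.6000e-01 -1.5000e-01  2.4000e-01  2.7994e+02]
 [-2.8000e-01  5.0000e-01 -8.2000e-01  7.6309e+02]
 [-0.0000e+00 -8.5000e-01 -5.2000e-01  5.8111e+02]
 [ 0.0000e+00  0.0000e+00  0.0000e+00  1.0000e+00]]
0.1 [6.49442525e+02 9.70974819e-03 2.30519698e+02] [-3.13995403e+00  3.57645329e-07  1.57075512e+00] 85.79102968155254
```

View pics/scene0.png

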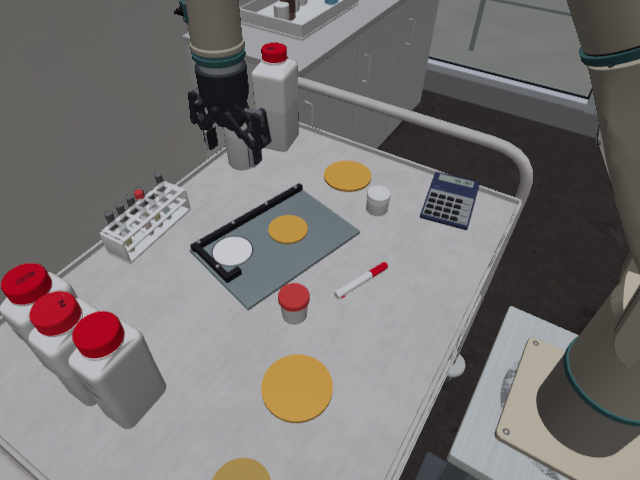

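View pics/side0.png

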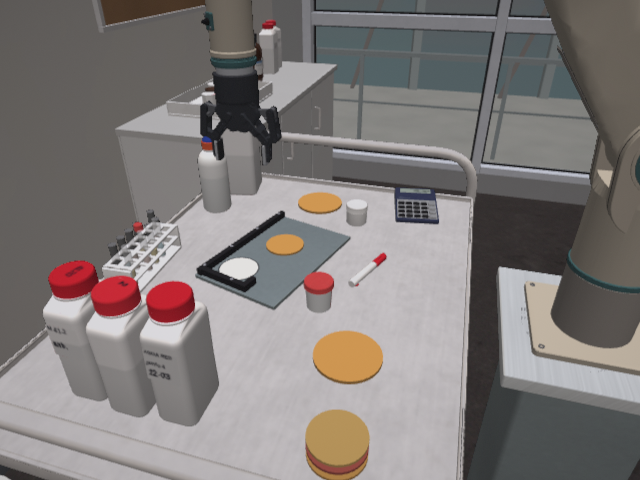

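Scene-camera candidates for the dish: (288,229) lies on the grey deck; (348,176), (297,387) and (242,470) lie off the stage. The one on the deck fits so far. I'll check the diameters and fit the stage.

```bash
cat > m.py <<'E'
from h import *
from scipy.ndimage import label
for n in("scene","side"):
    D=np.load(n+"0.npz"); W,im=D["W"],D["im"]; hsv=cv2.cvtColor(im,cv2.COLOR_RGB2HSV).astype(int); Z=W[...,2]
    am=(abs(hsv[...,0]-18)<8)&(hsv[...,1]>120)&(hsv[...,2]>120)
    L,k=label(am)
    for i in range(1,k+1):
        m=L==i
        if m.sum()<300: continue
        v,u=np.nonzero(m); z=np.nanmedian(Z[m])
        q=W[m&(abs(Z-z)<4)][:,:2].astype(np.float32)
        (c,r)=cv2.minEnclosingCircle(q)
        e=cv2.fitEllipse(cv2.convexHull(q))
        print(n,"amber px",u.mean().round(),v.mean().round(),"topz",round(z,1),"enc",np.round(c),round(2*r,1),"mean",q.mean(0).round(1),"ell",np.round(e[0],1),np.round(e[1],1))
    X,Y=W[...,0],W[...,1]
    roi=(abs(Z-12)<4)&(hsv[...,2]<150)&(hsv[...,2]>60)
    roi=cv2.morphologyEx(roi.astype(np.uint8),cv2.MORPH_OPEN,np.ones((3,3)))
    L,k=label(roi); s=np.bincount(L.ravel());s[0]=0; m=L==s.argmax()
    R=cv2.minAreaRect(W[m][:,:2].astype(np.float32)); print(n,"deck",R,np.nanmedian(Z[m]),"\n",cv2.boxPoints(R).round(1))
    bl=(hsv[...,2]<50)&(abs(Z-28)<3)
    L,k=label(bl); s=np.bincount(L.ravel());s[0]=0; b=L==s.argmax()
    print("walltop n",b.sum(),cv2.boxPoints(cv2.minAreaRect(W[b][:,:2].astype(np.float32))).round(1)); np.save(n+"_wall.npy",W[b])
    w=(hsv[...,2]>200)&(hsv[...,1]<30)&(abs(Z-12)<3)
    L,k=label(w)
    for i in range(1,k+1):
        m=L==i
        if 300<m.sum()<6000: q=W[m][:,:2];print("white",q.mean(0).round(1),cv2.fitEllipse(cv2.convexHull(q.astype(np.float32))))
E
python3 m.py
python3 -c "
import cv2;i=cv2.imread('pics/scene0.png')[140:330,170:410];cv2.imwrite('pics/crop0.png',cv2.resize(i,None,fx=3,fy=3,interpolation=cv2.INTER_CUBIC))"
```

```text
scene amber px 347.0 175.0 topz 8.5 enc [ 596. -330.] 117.1 mean [ 594.5 -327.8] ell [ 595.6 -329.4] [113.2 114.7]
scene amber px 288.0 229.0 topz 18.5 enc [608. -91.] 84.9 mean [606.7 -89.3] ell [607.4 -90.5] [82.3 83.6]
scene amber px 296.0 388.0 topz 8.8 enc [397. 194.] 115.6 mean [395.  196.1] ell [396.4 194. ] [114.1 114.7]
scene amber px 242.0 471.0 topz 37.5 enc [377. 357.] 75.7 mean [383.  347.9] ell [381.1 351.2] [38.  71.5]
scene deck ((605.288330078125, -53.52067565917969), (302.0502624511719, 186.6955108642578), 74.7534408569336) 12.466630012138353 
 [[ 475.5 -174.7]
 [ 655.6 -223.8]
 [ 735.1   67.6]
 [ 554.9  116.7]]
walltop n 443 [[ 660.9   81.2]
 [ 679.4 -119.1]
 [ 755.7 -112. ]
 [ 737.2   88.2]]
white [670.3  19.9] ((670.4883422851562, 19.726659774780273), (75.70441436767578, 76.18938446044922), 56.979774475097656)
side amber px 320.0 202.0 topz 7.7 enc [ 595. -330.] 123.7 mean [ 595.  -325.8] ell [ 595.8 -330.2] [112.4 123.5]
side amber px 284.0 244.0 topz 17.6 enc [606. -88.] 87.7 mean [607.2 -86.6] ell [607.6 -88.3] [82.2 85.3]
side amber px 347.0 356.0 topz 8.3 enc [396. 196.] 117.5 mean [395.4 199. ] ell [396.2 196.5] [114.  117.3]
side amber px 337.0 438.0 topz 37.1 enc [370. 371.] 86.0 mean [368.8 373.5] ell [369.6 371.4] [82.  84.9]
side amber px 337.0 472.0 topz 6.4 enc [367. 381.] 78.2 mean [361.5 401.4] ell [368.  377.7] [70.3 79. ]
side deck ((612.1314697265625, -51.59175109863281), (303.0997314453125, 200.9748992919922), 74.62918853759766) 11.633222375551327 
 [[ 475.1 -171.1]
 [ 668.9 -224.4]
 [ 749.2   67.9]
 [ 555.4  121.2]]
walltop n 456 [[ 654.3 -218.8]
 [ 731.2 -221.3]
 [ 741.1   81.6]
 [ 664.3   84.1]]
white [670.2  18.7] ((671.1542358398438, 18.00679588317871), (72.90673828125, 77.5488510131836), 73.4319839477539)
```

View pics/crop0.png

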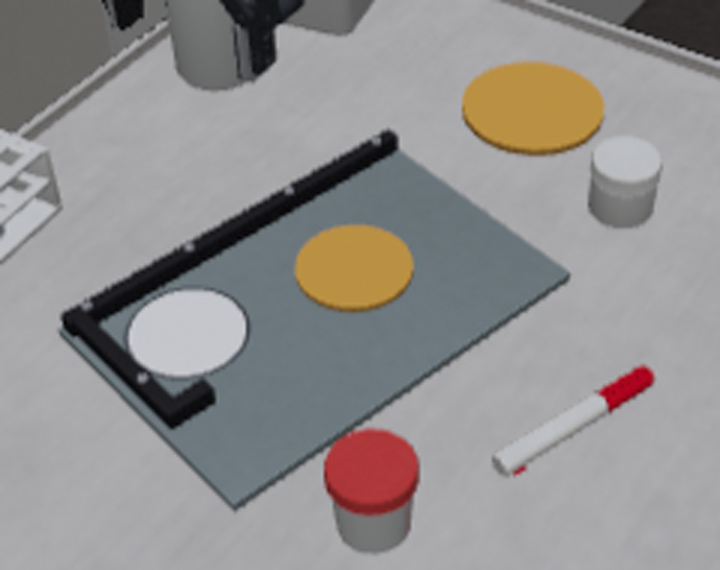

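The deck dish at scene (288,229) is the only small one lying on the deck: 83 mm of visible amber, against 114 mm for (348,176) and (297,387), while (242,470) is a stack off the stage. The enlarged crop confirms it.

The stage pocket is at about (670,20), turned by -15.3°. The dish is at (607.5,-89.5), which puts it 32 mm from the rail and 122 mm short of the stop.

First I shut the fingers, turn the tool's +x face towards the rail and move to the -x side of the dish.

step_arm --commands '[-3.5, -5, -6, 0, 0, 0.15, 0, -7.1, -10.7, -12, 0, 0, 0.3, 0, -7.1, -10.7, -13, 0, 0, 0.45, 0, -7.1, -10.7, -13, 0, 0, 0.6, 0, -7.1, -10.7, 0, 0, 0, 0.75, 0, -7.1, -10.7, 3, 0, 0, 0.9, 0, -7.1, -10.7, 6, 0, 0, 1.05, 0, -7.1, -10.7, 9, 0, 0, 1.2, 0, -7.1, -10.7, 12, 0, 0, 1.35, 0, -7.1, -10.7, 13, 0, 0, 1.5, 0]'

```text
clock: 1.1
eef_pos: [538.6, -70.2, 95.9]
tool_rot: [-3.14, 0.01, 0.065]
force: [-1.4, 0.1, -0.0]
width: 0.2
gripper_force: 0.0
```

step_arm --commands '[0, 0, 0, 0, 0, 0.15, 0, 0, 0, 0, 0, 0, 0.3, 0, 0, 0, 2, 0, 0, 0.338, 0, 0, 0, 3, 0, 0, 0.338, 0, 0, 0, 3, 0, 0, 0.338, 0]'

```text
clock: 1.6
eef_pos: [541.7, -70.5, 69.8]
tool_rot: [3.141, 0.004, -0.266]
force: [-1.5, 0.3, 0.4]
width: -0.0
gripper_force: 0.0
```

Run:
```python
from h import *
s=ctrl.read_state();print(s["eef_pos"],s["tool_rot"],s["force"])
d=get("wrist");save(d,"pics/w1.png");np.savez("w1.npz",W=pts(d),im=d["image"])
W=pts(d);im=d["image"];hsv=cv2.cvtColor(im,cv2.COLOR_RGB2HSV).astype(int)
m=(abs(hsv[...,0]-18)<8)&(hsv[...,1]>120)&(hsv[...,2]>120)
print(m.sum(),np.nanmedian(W[m],0))
```

```text
[541.67245617 -70.54862905  69.79856335] [ 3.14128786  0.00351954 -0.26595001] [-1.49777821  0.28914774  0.44641414]
9371 [591.53783934 -88.27352632  17.62287604]
```

View pics/w1.png

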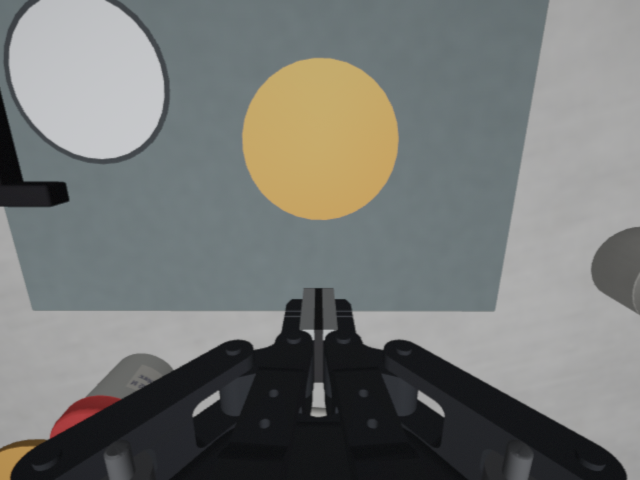

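The wrist view shows the dish at (320,138), straight ahead of the shut fingertips at (318,295). The lamp window is at (88,78), the jar is far off at the lower left, and the tool is square to the stage. I'll descend and push towards the rail.

step_arm --commands '[0, 0, 3, 0, 0, 0, 0, 0, 0, 5, 0, 0, 0, 0, 0, 0, 5.4, 0, 0, 0, 0, 0, 0, 5.4, 0, 0, 0, 0, 0.6, 0, 5.4, 0, 0, 0, 0, 1.2, 0, 5.4, 0, 0, 0, 0, 1.7, 0, 5.4, 0, 0, 0, 0, 2.2, 0, 5.4, 0, 0, 0, 0, 2.7, 0, 5.4, 0, 0, 0, 0, 3.0, 0, 5.4, 0, 0, 0, 0]'

```text
clock: 2.65
eef_pos: [572.6, -79.0, 17.4]
tool_rot: [3.142, -0.0, -0.267]
force: [0.2, 0.7, 0.1]
width: 0.0
gripper_force: 0.1
```

```bash
cat >> h.py <<'E'
PK=np.array([670.1,20.0]); EX=np.array([.9646,-.264]); EY=np.array([.264,.9646])
def loc(p): q=np.asarray(p)[:2]-PK; return np.round([q@EX,q@EY],1)
def dish(names=("scene","side"),sv=None):
    s=ctrl.read_state(); print("tcp",np.round(s["eef_pos"],1),loc(s["eef_pos"]),"yaw",round(s["tool_rot"][2],3),"F",np.round(s["force"],1),"t",s["clock"])
    for n in names:
        d=get(n); W=pts(d); hsv=cv2.cvtColor(d["image"],cv2.COLOR_RGB2HSV).astype(int); Z=W[...,2]
        m=(abs(hsv[...,0]-18)<8)&(hsv[...,1]>100)&(hsv[...,2]>100)&(abs(Z-18)<5)&(np.hypot(W[...,0]-640,W[...,1]+40)<150)
        q=W[m][:,:2].astype(np.float32); e=cv2.fitEllipse(cv2.convexHull(q)); print(n,np.round(e[0],1),np.round(e[1],1),"pocket frame",loc(e[0]),"z",np.nanmedian(Z[m]).round(1))
        if sv: save(d,f"pics/{n}{sv}.png")
E
python3 -c "
from h import *
dish()"
```

```text
tcp [572.6 -79.   17.4] [ -67.9 -121.2] yaw -0.267 F [0.2 0.7 0.1] t 2.65
scene [631.4 -88.8] [63.9 84.8] pocket frame [  -8.6 -115.1] z 18.3
side [630.3 -92.3] [75.3 90.1] pocket frame [  -8.8 -118.8] z 17.5
```

step_arm --commands '[0.4, 0, 0.2, 0, 0, 0, 0, 0.7, 0, 0.2, 0, 0, 0, 0, 0.9, 0, 0.2, 0, 0, 0, 0, 1.0, 0, 0.2, 0, 0, 0, 0, 1.1, 0, 0.2, 0, 0, 0, 0, 1.2, 0, 0.2, 0, 0, 0, 0]'

```text
clock: 3.35
eef_pos: [583.5, -82.0, 15.3]
tool_rot: [-3.142, 0.0, -0.267]
force: [-1.4, -0.1, -0.4]
width: -0.0
gripper_force: 0.1
```

```bash
python3 -c "
from h import *
dish(sv='2')"
```

```text
tcp [583.5 -82.   15.3] [ -56.6 -121.3] yaw -0.267 F [-1.4 -0.1 -0.4] t 3.35
scene [644.5 -92.1] [62.1 89. ] pocket frame [   4.9 -114.9] z 18.3
side [642.2 -94.3] [74.  90.7] pocket frame [   3.2 -117.6] z 17.5
```

View pics/side2.png

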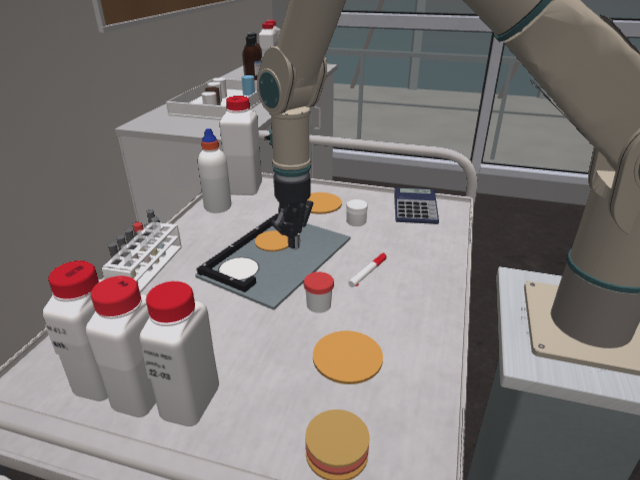

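The side view shows the dish at (270,241) close to the rail. I'll push a bit further until the force shows contact.

step_arm --commands '[0.1, 0, 0, 0, 0, 0, 0, 0.2, 0, 0, 0, 0, 0, 0, 0.3, 0, 0, 0, 0, 0, 0, 0.3, 0, 0, 0, 0, 0, 0]'

```text
clock: 3.85
eef_pos: [583.9, -82.1, 14.9]
tool_rot: [-3.141, 0.005, -0.267]
force: [-5.7, 1.4, 3.1]
width: 0.4
gripper_force: 2.9
```

The force rose to 5.7 N and the tool stopped, so the dish bears on the rail. Next I back off, lift, and go round behind the dish (its -y side), turning the tool so its face pushes along the rail with a 25° bias into it.

step_arm --commands '[-1.5, 0, 0, 0, 0, 0, 0, -3, 0, 0, 0, 0, 0, 0, -3, 0, -5, 0, 0, -0.14, 0, -3, 3, -5, 0, 0, -0.28, 0, 0, 6.4, -5, 0, 0, -0.42, 0, 2.8, 6.4, -5, 0, 0, -0.56, 0, 2.8, 6.4, -5, 0, 0, -0.7, 0, 2.8, 6.4, -5, 0, 0, -0.84, 0, 2.8, 6.4, -5, 0, 0, -0.98, 0, 2.8, 6.4, -5, 0, 0, -1.134, 0]'

```text
clock: 4.85
eef_pos: [597.3, -152.4, 65.5]
tool_rot: [3.14, -0.001, 0.868]
force: [0.2, 0.3, 0.5]
width: 0.1
gripper_force: 0.0
```

```bash
python3 -c "
from h import *
dish()
d=get('wrist');save(d,'pics/w3.png')"
```

```text
tcp [ 597.3 -152.4   65.5] [ -24.7 -185.5] yaw 0.868 F [0.2 0.3 0.5] t 4.85
scene [638.6 -99.1] [83.  86.1] pocket frame [   1.  -123.2] z 18.5
side [640.6 -97.5] [83.2 92.4] pocket frame [   2.6 -121.1] z 17.5
```

View pics/w3.png

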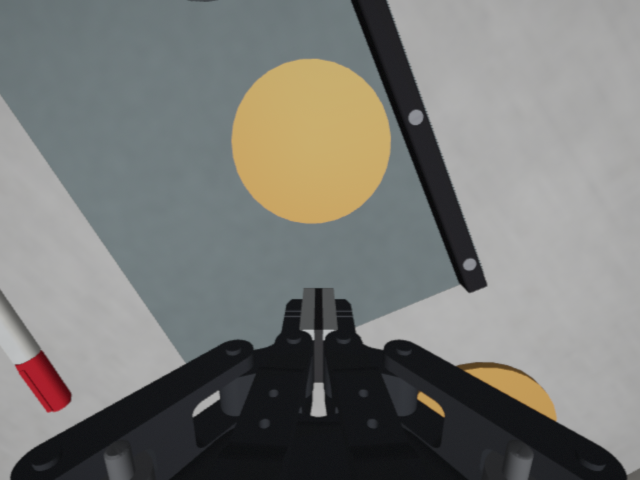

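The wrist view shows the dish at (312,140) against the rail on the right, with the fingertips behind it. I'll check the clearances to the tub, marker and jar before descending.

```bash
python3 -c "
from h import *
W=np.load('scene0.npz')['W']
for n,(u,v) in dict(tub=(378,191),jar=(293,292),mk=(372,272),mk2=(338,293)).items(): print(n,W[v,u].round(),loc(W[v,u]))
s=ctrl.read_state(); p=s['eef_pos'][:2]
for n,(u,v) in dict(tub=(378,191),jar=(293,292),mk=(372,272)).items():
  q=W[v,u][:2]-p; c,t=np.cos(.868),np.sin(.868); print(n,'tool x,y',(q@[c,t]).round(),(q@[t,-c]).round())
"
```

```text
tub [ 486. -268.   49.] [-101.6 -326.9]
jar [484.  71.  60.] [-193.    0.]
mk [400. -79.  17.] [-234.  -166.7]
mk2 [432.  -1.  14.] [-224.4  -83. ]
tub tool x,y -161.0 -10.0
jar tool x,y 97.0 -231.0
mk tool x,y -71.0 -198.0
```

Everything is clear. Descending, then pushing along the rail.

step_arm --commands '[0, 0, 3, 0, 0, 0, 0, 0, 0, 5, 0, 0, 0, 0, 0, 0, 5, 0, 0, 0, 0, 0, 0, 5, 0, 0, 0, 0, 0.7, -0.3, 5, 0, 0, 0, 0, 1.3, -0.6, 5, 0, 0, 0, 0, 1.8, -0.85, 5, 0, 0, 0, 0, 2.3, -1.1, 5, 0, 0, 0, 0, 2.8, -1.3, 5, 0, 0, 0, 0, 3.3, -1.55, 5, 0, 0, 0, 0]'

```text
clock: 6.0
eef_pos: [606.4, -116.4, 15.4]
tool_rot: [3.141, 0.0, 0.863]
force: [-0.6, 0.1, 0.2]
width: 0.4
gripper_force: 0.2
```

```bash
python3 -c "
from h import *
dish()"
```

```text
tcp [ 606.4 -116.4   15.4] [ -25.5 -148.4] yaw 0.863 F [-0.6  0.1  0.2] t 6.0
scene [645.9 -76.1] [82.1 88.9] pocket frame [  2.  -99.1] z 18.4
side [646.1 -73.1] [82.4 91.4] pocket frame [  1.5 -96.1] z 17.6
```

The dish is tracking along the rail (x about +1.7, y about -97). Continuing.

step_arm --commands '[0.5, -0.2, 0, 0, 0, 0, 0, 1.0, -0.45, 0, 0, 0, 0, 0, 1.5, -0.7, 0, 0, 0, 0, 0, 2.0, -0.9, 0, 0, 0, 0, 0, 2.5, -1.15, 0, 0, 0, 0, 0, 3.0, -1.35, 0, 0, 0, 0, 0, 3.5, -1.6, 0, 0, 0, 0, 0, 4.0, -1.8, 0, 0, 0, 0, 0, 4.5, -2.05, 0, 0, 0, 0, 0, 5.0, -2.3, 0, 0, 0, 0, 0]'

```text
clock: 7.1
eef_pos: [621.4, -63.4, 15.3]
tool_rot: [3.142, -0.0, 0.863]
force: [-0.0, -0.1, 0.3]
width: 0.1
gripper_force: 0.1
```

```bash
python3 -c "
from h import *
dish()"
```

```text
tcp [621.4 -63.4  15.3] [-24.9 -93.3] yaw 0.863 F [-0.  -0.1  0.3] t 7.1
scene [660.1 -22.2] [83.  86.7] pocket frame [  1.5 -43.4] z 18.5
side [661.  -17.9] [81.7 91.6] pocket frame [  1.2 -39. ] z 17.5
```

step_arm --commands '[0.5, -0.2, 0, 0, 0, 0, 0, 1.0, -0.45, 0, 0, 0, 0, 0, 1.5, -0.7, 0, 0, 0, 0, 0, 2.0, -0.9, 0, 0, 0, 0, 0, 2.4, -1.1, 0, 0, 0, 0, 0, 2.8, -1.3, 0, 0, 0, 0, 0, 3.1, -1.45, 0, 0, 0, 0, 0, 3.3, -1.55, 0, 0, 0, 0, 0, 3.4, -1.6, 0, 0, 0, 0, 0, 3.4, -1.6, 0, 0, 0, 0, 0]'

```text
clock: 8.2
eef_pos: [631.3, -27.5, 15.3]
tool_rot: [3.141, -0.0, 0.863]
force: [-0.4, -0.6, -0.1]
width: 0.1
gripper_force: 0.0
```

```bash
python3 -c "
from h import *
dish()"
```

```text
tcp [631.3 -27.5  15.3] [-24.9 -56.1] yaw 0.863 F [-0.4 -0.6 -0.1] t 8.2
scene [669.7  14. ] [82.6 85.2] pocket frame [ 1.2 -5.9] z 18.6
side [670.7  14.8] [81.7 93.3] pocket frame [ 2.  -4.8] z 17.6
```

Nearly there. Creeping until the force shows the end stop.

step_arm --commands '[0.2, -0.1, 0, 0, 0, 0, 0, 0.4, -0.2, 0, 0, 0, 0, 0, 0.5, -0.25, 0, 0, 0, 0, 0, 0.6, -0.3, 0, 0, 0, 0, 0, 0.7, -0.35, 0, 0, 0, 0, 0, 0.7, -0.35, 0, 0, 0, 0, 0]'

```text
clock: 8.9
eef_pos: [632.4, -21.9, 15.3]
tool_rot: [3.141, 0.002, 0.862]
force: [-1.8, -4.5, 1.4]
width: -0.2
gripper_force: 2.4
```

step_arm --commands '[0.1, 0, 0, 0, 0, 0, 0, 0.2, 0, 0, 0, 0, 0, 0, 0.2, 0, 0, 0, 0, 0, 0, 0.2, 0, 0, 0, 0, 0, 0]'

```text
clock: 9.3
eef_pos: [632.5, -21.9, 15.3]
tool_rot: [-3.141, 0.005, 0.861]
force: [-5.1, -6.8, 4.2]
width: -0.2
gripper_force: 4.1
```

The tool has stopped and the force is still rising, so the dish is seated in the corner. Withdrawing straight back, then up.

step_arm --commands '[-0.3, 0, 0, 0, 0, 0, 0, -1.5, 0, 0, 0, 0, 0, 0, -3, 0, 0, 0, 0, 0, 0, -3, 0, -4, 0, 0, 0, 0, -3, 0, -8, 0, 0, 0, 0, -8, 0, -12, 0, 0, 0, 0, -12, 0, -15, 0, 0, 0, 0, -12, 0, -15, 0, 0, 0, 0, -12, 0, -15, 0, 0, 0, 0]'

```text
clock: 10.2
eef_pos: [555.7, -112.3, 167.0]
tool_rot: [3.139, -0.001, 0.858]
force: [0.8, 0.7, 0.4]
width: 0.1
gripper_force: 0.0
```

```bash
python3 -c "
from h import *
dish(sv='9')
i=cv2.imread('pics/scene9.png')[140:330,170:410];cv2.imwrite('pics/crop9.png',cv2.resize(i,None,fx=3,fy=3,interpolation=cv2.INTER_CUBIC))"
```

```text
tcp [ 555.7 -112.3  167. ] [ -75.4 -157.8] yaw 0.858 F [0.8 0.7 0.4] t 10.2
scene [671.1  18.6] [82.2 87.4] pocket frame [ 1.3 -1.1] z 18.6
side [672.   18.3] [83.  93.9] pocket frame [ 2.3 -1.1] z 17.6
```

View pics/crop9.png

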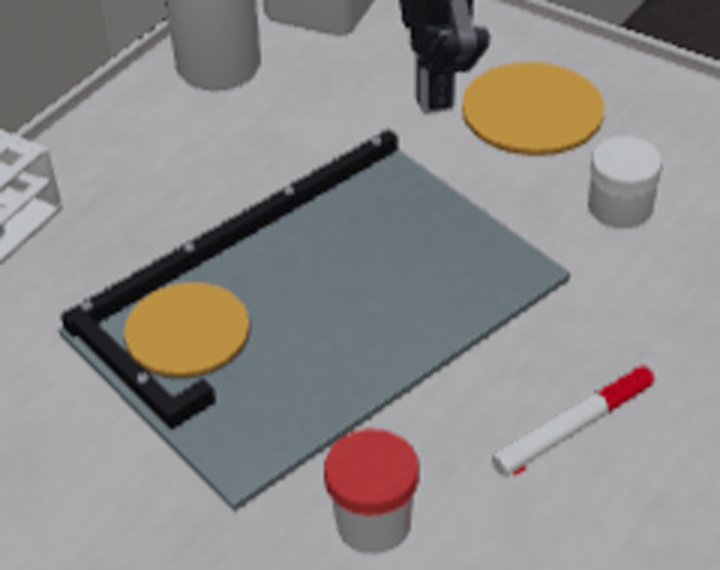

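The dish at crop pixel (187,328) fills the corner over the lamp window. The jar, tub and marker have not moved, and the arm is clear.

```bash
python3 -c "
from h import *
print(ctrl.finish_job())"
```

```text
the job is handed in; nothing more can be done
None
```

The amber dish was pushed flat to the rail and slid along it into the corner pocket until it bore on the end stop; the jar, tub and marker have not moved, and the job is handed in (no verdict was returned).

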